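# Set a raw-glazed bead on the firing pin with spring tongs

### The arm

A 6-joint arm with a two-finger parallel gripper is mounted at the origin on the work surface. World frame = base frame: x ahead of the robot, y to its left, z up, the work surface at z = 0. Lengths are in mm, angles in degrees, forces in N, time in s.
With the tool pointing down it reaches from about 300 to 850 mm from the base axis. Payload 4.2 kg.
Tool frame: the origin (TCP) lies between the finger pads; the fingertips stand ahead of it and the grasp point (between the pads) lies 3 mm ahead of it (nose_length is the z of the fingertips in the tool frame, in mm); z points along the fingers, y is the line along which they close (so a half turn about z gives the same grasp; the last joint's range is limited). The gripper opens to 91 mm and grips with 3 to 60 N. Pads are 32 mm wide; open, the fingers measure 118 mm over their backs; the gripper's body (76 mm by 178 mm) begins 60 mm behind the grasp point.
Start: joints at [-71.047, 18.312, 89.639, -0, 72.044, -1.146], TCP at [197.603, -539.998, 197.676] pointing down, gripper open.
Joint ranges: [-177.97, 177.97], [-48.28, 115.42], [12.27, 149.76], [-77.06, 257.06], [2.81, 150.46], [-146.56, 146.56]. Speed limits (degrees/s): [147.25, 147.25, 180, 180, 180, 180].

### API

Orientations are given as [roll, pitch, yaw] about the fixed x, y, z axes, in that order (R = Rz(yaw) Ry(pitch) Rx(roll)).
In Python, from workcell import state, grab_frame, camera_params, job_done, nose_length gives the robot as it stands.
- The arm moves only by the tool step_arm, never from a script. Its argument "plan" is a list that holds one entry, the list of rows, each a list of 5 numbers: the shift along the tool's x, y, z in cm, then the turn about the tool's z in rad, then the opening, from 0 (shut) to 1 (fully open). In form: [[[x, y, z, turn, gripper], ...]]. A call has 1 to 20 rows; each row is the pose to reach, as a shift and turn from the pose commanded when the call began, along the tool's axes at that moment; what a row does not reach only later rows make up. A row lasts 1/8 s, in which the tool goes at most 62.5 mm and 10.7 degrees, less where a joint would pass 70% of its speed; a pose out of reach is approached as far as the arm can. A call with a gripper value outside its range is refused whole. The fingers move at their own pace and stop on an object; "newtons" is the grip in N (left out, the last holds). Time passes only in rows, so rows that repeat a pose let the fingers close. It gives the time, the measured TCP pose, the force, the opening and the grip force at its end, in the units of the state.
- state(): the state, without advancing time (a new reading comes with each control period).
- grab_frame(name): name is "scene" or "top" or "wrist"; returns the picture (384x512x3 uint8, blue, green, red); there is no depth.
- camera_params(name): a dict with "camera_matrix" (3x3 intrinsics, pixels), "k1" (the pictures are not rectified: a ray, as slopes to the right and down, at radius r is drawn at 1 + k1 r^2 times it, then the intrinsics apply), "R" (3x3) and "t" (3): a world point X has camera coordinates R X + t; the wrist camera has in their place "mount" (4x4, takes a point from camera to tool coordinates, whose origin is the TCP and whose axes are the flange's). Camera axes: x right, y down, z forward; pixel columns grow to the right and rows downward; lengths in mm; the calibration is good to about 2 mm. A picture is of the moment at which its call begins: read the wrist's pose just before it. camera_params takes no time and is no camera call.
- job_done(): hands the job in; it is judged then, once.
The state is a dict: "time_s": time; "qpos": joint angles; "qvel": joint speeds; "effort": joint torques, N m; "ee_pos": TCP position; "ee_rot": TCP orientation; "force": force on the tool from outside, world axes, zero at the start; "torque": the same for the moment, N m; "gripper_width": finger opening in mm; "gripper_force": force on a finger pad.
Only numpy, scipy, OpenCV 4.12 (cv2) and the standard library are available. Lean on these libraries where they do the work, as an engineer would, in place of code of your own. Each camera call takes 0.05 s, during which the arm holds its last target. There are 200 camera calls.

### The job

Take the spring tongs out of their caddy, squeeze them shut on the cobalt-blue bead and thread it onto the one empty pin of the firing rack, lowering it gently in the tongs until it is fully down on its boss before you let it go; then stand the tongs back upright in their caddy. The glaze is raw and chips: never touch that bead with the fingers, squeeze and press it only lightly, feel for the pin rather than forcing it, and leave the other beads where they are.

Things in the scene. Friction and masses are not known exactly. Their poses are not given: they have to be found in the camera images.
- tongs: spring tongs of bent steel strip, 132 mm tall, 70 g, standing in the caddy, jaws down, bow up. Origin midway between the jaws at the level of their feet; z up along the tongs, y the closing line. Held pinched to 42.5 mm over the thumb plates (about 5 N) the jaws stay open, about 30 mm apart; let out past 45 mm they drop. The jaws move 3.5 times as far as the plates
- thumb_plates (a point): point midway between the tongs' two black rubber thumb plates (18 mm wide in x, 34 mm tall, facing out along y, 46 mm over both at rest), 87 mm above the tongs' origin and 45 mm below the top of the bow. Pinch the tongs here from above, finger ends about 21 mm below this point
- jaws (a point): point midway between the V-shaped jaws (24 mm wide in x, 16 mm tall, 43 mm apart at rest), 9.5 mm above the tongs' origin. They are springy, centre a round bead, meet it at 40 mm over the plates (11 N on a finger) and hold it with 3 to 5 N at 37.5 mm (22 to 27 N); its glaze chips at 12 N (some 50 N on the plates). Pushed up by over 3 N the bead creeps in them
- caddy: white rectangular ceramic caddy with a blue band, fixed, 42 x 94 x 60 mm (x, y, z), walls and floor 6 mm, open on top; the tongs stand in it with their closing line along its y. Origin at the centre of its underside; the tongs' origin rests 6 mm above it
- blue_bead: cobalt-blue raw-glazed barrel bead with turquoise bands, 26 mm across, 30 mm tall, about 30 g, upright 8.5 mm hole right through; in one of three places on the board. Origin at the centre of its underside, z up the hole. Its pose is still read while in the tongs. Grip it high (jaw middle 19 mm above its underside), so that the jaws stay clear of the rack
- board: white plaster drying board, fixed, 100 x 240 x 10 mm (x, y, z), origin at the centre of its underside; three beads stand on it in a row along its y, about 80 mm apart
- rack: pale fireclay firing rack, fixed: a bar 210 x 52 x 14 mm (x, y, z), origin at the centre of its underside. Round bosses (28 mm across, 4 mm high) stand on it at x = -70, 0 and 70 mm, each with an upright, blunt, dark wire pin 6.4 mm thick that ends 39 mm above the boss. The pin at x = -70 mm is empty, the others carry white beads
- empty_boss (a point): middle of the boss's top face at the empty pin, 18 mm above the table, axes as the rack; a bead fully down has its underside here. Not the pin itself: that was set by hand, upright but 4 to 6 mm off this point in a direction that differs each time and no pose tells, so look or feel for it with the bead. The glaze chips when pushed against it with over 8 N
- dry_bead_a: white bead with red bands on the drying board, same size as the blue one, origin at the centre of its underside; leave it
- dry_bead_b: white bead with red bands on the drying board, same size as the blue one, origin at the centre of its underside; leave it
- rack_bead_a: white bead with red bands on the middle pin of the rack, same size, origin at the centre of its underside; leave it
- rack_bead_b: white bead with red bands on the pin at the rack's +x end, same size, origin at the centre of its underside; leave it
Not all that is in view belongs to the job. What is meant by the rack is not pink, and is the smaller of those in its own colour.

How it is judged (in metres and radians):
On the way, in this order (a step that is already met when the one before it is completed fails the run):
1. the blue bead is lifted clear of the board in the jaws of the tongs (height (world z) of blue_bead above 0.035 m and contact force between tongs and blue_bead above 0.3 N), for 0.2 s.
2. the blue bead is threaded on the empty pin and lowered onto its boss while still held in the tongs (z of blue_bead in the frame of empty_boss between -0.003 and 0.003 m and horizontal distance between blue_bead and empty_boss below 0.008 m and angle between blue_bead's own z axis and vertical below 0.2 rad and contact force between tongs and blue_bead above 0.3 N), for 0.1 s.
At the end, for the whole second after the job is handed in: Blue bead threaded on the formerly empty pin and down on its boss (height within 3 mm, within 8 mm of the boss centre, upright within 0.2 rad), free of the tongs; tongs standing upright (0.2 rad) on the floor of the caddy, within 20 mm of its middle; both at rest (z of blue_bead in the frame of empty_boss between -0.003 and 0.003 m and horizontal distance between blue_bead and empty_boss below 0.008 m and angle between each of blue_bead, tongs's own z axis and vertical below 0.2 rad and linear speed of each of blue_bead, tongs below 0.02 m/s and contact force between tongs and blue_bead below 0.05 N and z of tongs in the frame of caddy below 0.012 m and horizontal distance between tongs and caddy below 0.02 m); the robot touches nothing.
It fails at once if a robot finger or the arm touched the blue bead (contact force between any of the fingers, the arm and blue_bead above 0.1 N).
It fails at once if the tongs squeezed the blue bead with more than 12 N (contact force between tongs and blue_bead above 12 N).
It fails at once if the blue bead was pushed against the rack or its pin with more than 8 N (contact force between blue_bead and rack above 8 N).
It fails at once if another bead was shifted by more than 10 mm (distance of any of dry_bead_a, dry_bead_b, rack_bead_a, rack_bead_b from where it was at the start of the episode above 0.01 m).
It also fails if it takes over 72 s, if anything falls off the work surface, if the arm or the gripper's body presses on something with over 40 N, if the wrist force passes 120 N, or if a joint passes its speed limit or range.

## Working session

There is one attempt and no reset: what is moved stays moved. The work goes in short steps, Python scripts to look and compute and a tool call to move; the robot and the scene stay as the last step left them, time stands still between calls to the robot, and variables do not carry over. Pictures are saved under pics/ and viewed, at most 10 in all, crops included, and the job is handed in when it is done.

Besides the shell and the picture viewer there is one more tool, called after "Request:" as name(argument=value, ...) on one line, values as JSON. step_arm: Moves the arm, as the interface text tells. Its arguments: {"type":"object","properties":{"plan":{"type":"array","items":{"type":"array","items":{"type":"array","items":{"type":"number"}}}},"newtons":{"type":"number"}},"required":["plan"]}

```bash
mkdir -p pics; ls; python3 - <<'E'
from workcell import *
import cv2,numpy as np
print(state()); print(nose_length() if callable(nose_length) else nose_length)
for n in("scene","top","wrist"):
    cv2.imwrite(f"pics/{n}0.png",grab_frame(n)); print(n,camera_params(n))
a=cv2.imread("pics/scene0.png");b=cv2.imread("pics/top0.png")
E
```

```text
pics
{'time_s': 0.0, 'qpos': array([-7.10478528e+01,  1.83508718e+01,  8.97072296e+01,  9.98482484e-04,
        7.20410051e+01, -1.14428610e+00]), 'qvel': array([-0.01026564,  0.07808131, -0.05394989,  0.01393341, -0.07109391,
        0.08789252]), 'effort': array([ 4.09774138e-04, -4.12457979e+01, -2.31972045e+01,  7.28204520e-02,
        4.58142778e-02, -1.49528241e-04]), 'ee_pos': array([ 197.42144257, -539.48614648,  196.82241406]), 'ee_rot': array([-1.79900932e+02, -2.92828935e-03,  2.00961220e+01]), 'force': array([-0.18488111, -0.39058077,  0.42556255]), 'torque': array([-0.00411907,  0.02058715,  0.0633264 ]), 'gripper_force': 0.0, 'gripper_width': 90.92864336942323}
22.0
scene {'camera_matrix': array([[393.58402416,   0.        , 255.24819798],
       [  0.        , 393.58402416, 197.09925211],
       [  0.        ,   0.        ,   1.        ]]), 'k1': 0.03961111078002248, 'R': array([[ 0.21152403,  0.97731044,  0.01104055],
       [ 0.72950113, -0.15035162, -0.66724995],
       [-0.65045038,  0.14919349, -0.74475205]]), 't': array([ -85.78296601, -314.24619548, 1437.2895490
[... 277 characters left out ...]
36922, -0.00311983, -0.11492548],
       [ 0.11495849, -0.01421702, -0.99326855]]), 't': array([ -46.49924328,  511.64827197, 1529.89998547])}
wrist {'camera_matrix': array([[284.85192898,   0.        , 252.86502561],
       [  0.        , 284.85192898, 192.61823007],
       [  0.        ,   0.        ,   1.        ]]), 'k1': -0.05307264313787159, 'mount': array([[ 3.86404411e-04, -9.70858554e-01, -2.39652913e-01,
         6.68091705e+01],
       [ 9.99999563e-01,  1.71144431e-04,  9.19025790e-04,
        -5.65624204e-01],
       [-8.51228788e-04, -2.39653163e-01,  9.70858196e-01,
        -1.87122924e+02],
       [ 0.00000000e+00,  0.00000000e+00,  0.00000000e+00,
         1.00000000e+00]])}
```

View pics/top0.png

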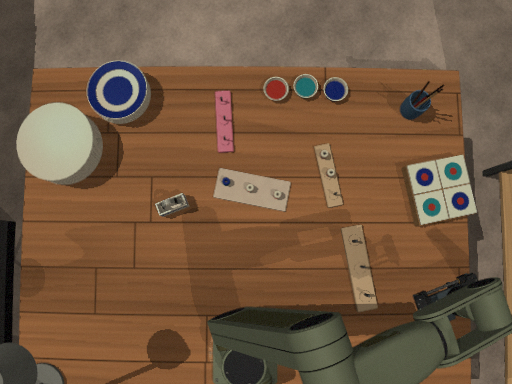

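View pics/scene0.png

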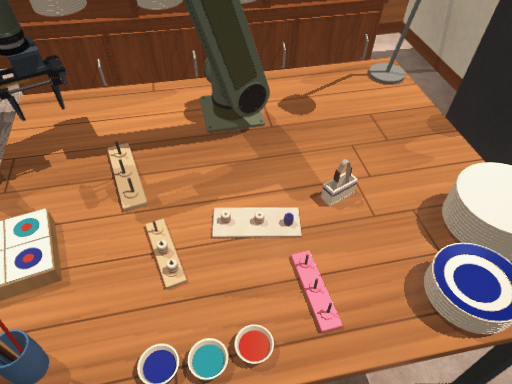

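The top view shows the board at (252,189) with the blue bead at (227,182), the caddy with tongs at (173,205), and the small tan rack at (328,175) with its empty pin at the lower end, near (337,195). The big tan rack and the pink one are decoys.

```bash
cat > h.py <<'E'
from workcell import *
import cv2,numpy as np
from scipy.spatial.transform import Rotation as Ro
def cam(n,st=None):
    p=camera_params(n);K=p["camera_matrix"];d=np.array([p["k1"],0,0,0])
    if n=="wrist":
        st=st or state();T=np.eye(4);T[:3,:3]=Ro.from_euler("xyz",st["ee_rot"],degrees=True).as_matrix();T[:3,3]=st["ee_pos"]
        M=np.linalg.inv(T@p["mount"]);return K,d,M[:3,:3],M[:3,3]
    return K,d,np.array(p["R"]),np.array(p["t"])
def px2w(c,uv,z):
    K,d,R,t=c;n=cv2.undistortPoints(np.float64(uv).reshape(-1,1,2),K,d).reshape(-1,2)
    r=np.c_[n,np.ones(len(n))]@R;o=-R.T@t
    return o+r*((z-o[2])/r[:,2])[:,None]
def w2px(c,X):
    K,d,R,t=c;return cv2.projectPoints(np.float64(X).reshape(-1,1,3),cv2.Rodrigues(R)[0],t,K,d)[0].reshape(-1,2)
E
python3 - <<'E'
from h import *
im=cv2.imread("pics/top0.png");c=cam("top")
hsv=cv2.cvtColor(im,cv2.COLOR_BGR2HSV)
for p in [(252,185),(319,165),(359,280),(180,203),(227,182),(240,215)]: print(p,hsv[p[1],p[0]])
def seg(m,roi,z,name):
    x0,y0,x1,y1=roi;mm=np.zeros_like(m);mm[y0:y1,x0:x1]=m[y0:y1,x0:x1]
    mm=cv2.morphologyEx(mm,cv2.MORPH_CLOSE,np.ones((3,3)))
    C=max(cv2.findContours(mm,0,2)[0],key=cv2.contourArea)
    w=px2w(c,C.reshape(-1,2),z)[:,:2].astype(np.float32);r=cv2.minAreaRect(w);print(name,r,cv2.contourArea(C))
H,S,V=[hsv[...,i] for i in range(3)]
seg(((S<70)&(V>110)).astype(np.uint8)*255,(205,160,300,220),10,"board")
seg(((S<110)&(V>120)).astype(np.uint8)*255,(308,138,348,212),14,"rack")
seg(((S<70)&(V>90)).astype(np.uint8)*255,(145,185,198,222),60,"caddy")
seg(((H>105)&(H<130)&(S>130)).astype(np.uint8)*255,(205,160,300,220),40,"blue")
cv2.imwrite("pics/t1.png",cv2.resize(im[130:225,140:360],None,fx=3.6,fy=3.6,interpolation=cv2.INTER_CUBIC))
E
```

```text
(252, 185) [ 22  54 171]
(319, 165) [ 17  98 161]
(359, 280) [ 17  94 176]
(180, 203) [ 23  45 113]
(227, 182) [116 154  93]
(240, 215) [ 13 154 144]
board ((522.8038330078125, -20.817237854003906), (238.67300415039062, 98.36018371582031), 78.77031707763672) 2017.5
rack ((571.0692749023438, -272.805908203125), (208.3453826904297, 51.291202545166016), 11.766578674316406) 861.5
caddy ((466.4024658203125, 232.49288940429688), (46.890010833740234, 97.44206237792969), 22.127553939819336) 350.5
blue ((544.9137573242188, 60.98047637939453), (19.539440155029297, 19.314960479736328), 0.59871506690979) 27.0
```

View pics/t1.png

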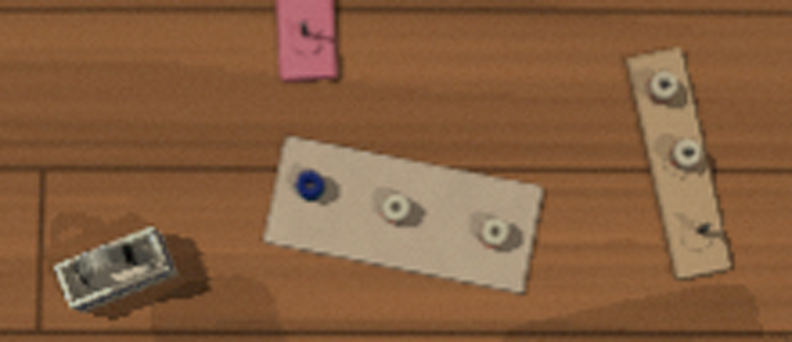

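Request:
step_arm(plan=[[[9, -3.3, 0, -0.035, 1], [18, -6.6, 0, -0.035, 1], [27, -10, 0, -0.035, 1], [34, -12.5, 0, -0.035, 1], [37.3, -13.3, 0, -0.035, 1], [37.3, -13.3, 0, -0.035, 1], [37.3, -13.3, 0, -0.035, 1], [37.3, -13.3, 0, -0.035, 1]]])

```text
time_s: 1.15
ee_pos: [502.4, -286.4, 197.2]
ee_rot: [-180.0, 0.1, 22.2]
force: [-0.3, -0.5, -0.7]
gripper_width: 91.3
gripper_force: 0.0
```

```bash
python3 - <<'E'
from h import *
s=state();print(s["time_s"],s["ee_pos"],s["ee_rot"],s["qvel"].round(1),s["force"]);np.save("pics/s1.npy",s,allow_pickle=True)
im=grab_frame("wrist");cv2.imwrite("pics/w1.png",im)
E
```

```text
1.15 [ 502.40107297 -286.36173561  197.18908549] [-1.79980672e+02  6.77031698e-02  2.22359188e+01] [-2.7 -0.8  1.1 -1.   0.2 -0.5] [-0.28663827 -0.54797768 -0.6810464 ]
```

View pics/w1.png

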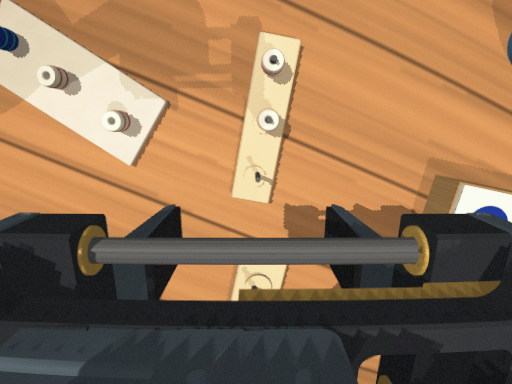

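```bash
python3 - <<'E'
from h import *
s=np.load("pics/s1.npy",allow_pickle=True).item();c=cam("wrist",s);im=cv2.imread("pics/w1.png")
hsv=cv2.cvtColor(im,cv2.COLOR_BGR2HSV);print(hsv[100,250],hsv[150,220])
m=((hsv[...,1]<105)&(hsv[...,2]>120)).astype(np.uint8)*255
m[:,:225]=0;m[:,310:]=0;m[206:]=0
C=max(cv2.findContours(m,0,2)[0],key=cv2.contourArea)
w=px2w(c,C.reshape(-1,2),14)[:,:2].astype(np.float32);r=cv2.minAreaRect(w);print(r)
cv2.imwrite("pics/m1.png",m)
o=np.array(r[0]);a=np.radians(11.8);print("boss",o-70*np.array([np.cos(a),np.sin(a)]))
print(w2px(c,[[*(o-70*np.array([np.cos(a),np.sin(a)])),18]]))
# place pictures: rectified zoom around empty boss
z=cv2.resize(im[150:206,228:290],None,fx=9,fy=9,interpolation=cv2.INTER_CUBIC)
cv2.imwrite("pics/w1z.png",z)
E
```

```text
[ 20  78 234] [ 14 147 224]
((569.7040405273438, -273.60296630859375), (207.79788208007812, 51.38911437988281), 11.915480613708496)
boss [ 501.18332331 -287.91768994]
[[253.84742317 176.19171165]]
```

View pics/w1z.png

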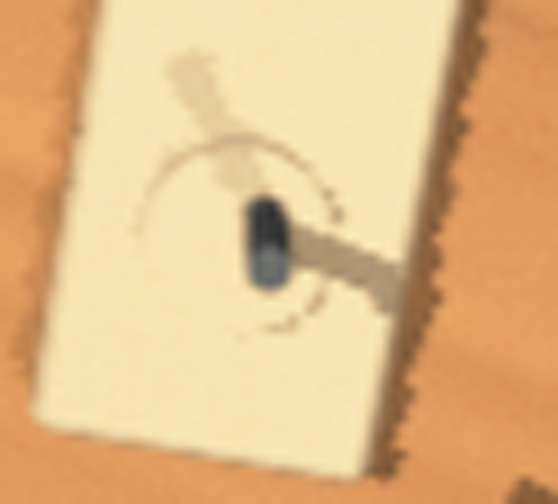

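```bash
python3 - <<'E'
from h import *
s=np.load("pics/s1.npy",allow_pickle=True).item();c=cam("wrist",s)
f=lambda x,y:((x+.5)/9+228-.5,(y+.5)/9+150-.5)
print("top",px2w(c,[f(268,270)],57),"base",px2w(c,[f(266,218)],18),"boss",px2w(c,[f(237,234)],18))
b=px2w(c,[f(237,234)],18)[0]
print("pin predicted for base offset: top px",w2px(c,[[b[0],b[1]-6,57],[b[0],b[1]-6,18]]))
# next moves
def rel(t,yaw):
    R=Ro.from_euler("xyz",s["ee_rot"],degrees=True).as_matrix();print(R.T@(np.array(t)-s["ee_pos"]))
rel([540,58,197],22);rel([466,232,240],22)
E
```

```text
top [[ 505.74622178 -290.29573683   57.        ]] base [[ 505.75327922 -290.64170588   18.        ]] boss [[ 501.98462222 -287.64749271   18.        ]]
pin predicted for base offset: top px [[258.74634915 183.52571842]
 [258.13456166 177.2670692 ]]
[ 1.65116697e+02 -3.04524526e+02  9.67055852e-02]
[ 162.41428537 -493.60241948  -42.83634958]
```

Request:
step_arm(plan=[[[2.5, -4.5, 0, 0, 1], [5.3, -9.8, 0, 0, 1], [8, -15, 0, 0, 1], [10.8, -20, 0, 0, 1], [13.5, -25, 0, 0, 1], [15.7, -29, 0, 0, 1], [16.5, -30.4, 0, 0, 1], [16.5, -30.4, 0, 0, 1], [16.5, -30.4, 0, 0, 1]]])

```text
time_s: 2.33
ee_pos: [540.4, 54.8, 197.6]
ee_rot: [180.0, 0.0, 22.0]
force: [0.1, -0.2, 0.1]
gripper_width: 91.3
gripper_force: 0.0
```

```bash
python3 - <<'E'
from h import *
s=state();print(s["ee_pos"],s["ee_rot"]);np.save("pics/s2.npy",s,allow_pickle=True)
cv2.imwrite("pics/w2.png",grab_frame("wrist"))
E
```

```text
[540.4353869   54.83132319 197.62455689] [1.79953282e+02 3.72633140e-02 2.19846003e+01]
```

Request:
step_arm(plan=[[[-0.1, -4, -1, 0, 1], [-0.2, -9, -2.5, 0, 1], [-0.3, -14, -4, 0, 1], [-0.3, -18, -4.3, 0, 1], [-0.3, -18.9, -4.3, 0, 1], [-0.3, -18.9, -4.3, 0, 1], [-0.3, -18.9, -4.3, 0, 1]]])

```text
time_s: 3.25
ee_pos: [467.3, 229.3, 240.3]
ee_rot: [180.0, 0.0, 22.0]
force: [0.1, -0.9, 0.4]
gripper_width: 91.1
gripper_force: 0.0
```

```bash
python3 - <<'E'
from h import *
s=state();print(s["ee_pos"],s["ee_rot"]);np.save("pics/s3.npy",s,allow_pickle=True)
a=grab_frame("wrist");cv2.imwrite("pics/w3.png",a);b=cv2.imread("pics/w2.png")
f=lambda q:cv2.resize(q[60:240,130:380],None,fx=1.6*1,fy=1.6,interpolation=cv2.INTER_CUBIC)
cv2.imwrite("pics/w23.png",np.hstack([f(b),f(a)]))
E
```

```text
[467.27909613 229.32277879 240.31790627] [1.79952748e+02 3.43653760e-02 2.20020190e+01]
```

View pics/w23.png

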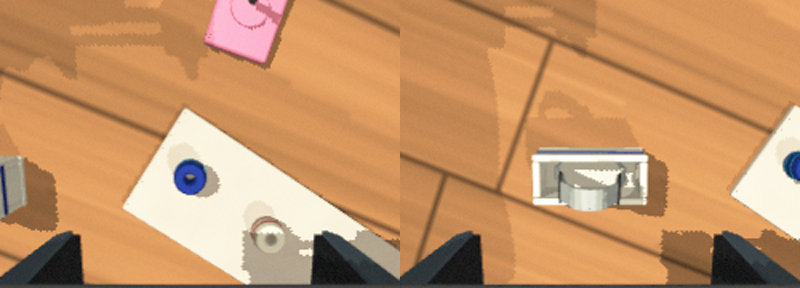

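```bash
python3 - <<'E'
from h import *
s=np.load("pics/s2.npy",allow_pickle=True).item();c=cam("wrist",s);im=cv2.imread("pics/w2.png")
h=cv2.cvtColor(im,cv2.COLOR_BGR2HSV);m=((h[...,0]>100)&(h[...,0]<130)&(h[...,1]>120)).astype(np.uint8)*255
m[:,:220]=0;m[:,275:]=0;m[:150]=0;m[195:]=0
ys,xs=np.nonzero(m);print("blue bbox",xs.min(),xs.max(),ys.min(),ys.max())
# hole: dark pixels in bead
v=h[...,2][158:185,235:262];print("hole px",np.array(np.unravel_index(v.argmin(),v.shape))[::-1]+[235,158])
# silhouette model fit: project barrel top/bottom/mid circles hull
C=max(cv2.findContours(m,0,2)[0],key=cv2.contourArea)
from scipy.optimize import minimize
th=np.linspace(0,2*np.pi,60)
def fit(xy):
    P=np.vstack([np.c_[xy[0]+r*np.cos(th),xy[1]+r*np.sin(th),0*th+z] for r,z in((11,40),(13,30),(13,25),(13,20),(11,10))])
    q=cv2.convexHull(((w2px(c,P)+.5)*16).astype(np.int32));k=np.zeros(m.shape,np.uint8);cv2.fillConvexPoly(k,q,255,shift=4,lineType=cv2.LINE_AA)
    return np.abs(k/255.-cv2.drawContours(np.zeros_like(m),[C],-1,255,-1)/255.).sum()
x0=px2w(c,[(248.1,170.6)],38)[0,:2];r=minimize(fit,x0,method="Nelder-Mead",options=dict(initial_simplex=[x0,x0+[4,0],x0+[0,4]]));print(x0,r.x,r.fun)
s=np.load("pics/s3.npy",allow_pickle=True).item();c=cam("wrist",s)
f=lambda x,y:((x-400+.5)/1.6+130-.5,(y+.5)/1.6+60-.5)
k=px2w(c,[f(532,152),f(648,152),f(648,206),f(531,206)],60);print(k,k.mean(0))
print("bow top",px2w(c,[f(589,198)],138))
im=cv2.imread("pics/w3.png");cv2.imwrite("pics/c3.png",cv2.resize(im[145:198,205:290],None,fx=9,fy=9,interpolation=cv2.INTER_CUBIC))
E
```

```text
blue bbox 239 258 160 180
hole px [250 172]
[546.56748981  63.77314025] [545.14764847  63.4254913 ] 63.90588235294118
[[471.94845441 287.68543811  60.        ]
 [506.9507945  201.0596319   60.        ]
 [465.99270872 183.23337363  60.        ]
 [429.68884477 273.08222075  60.        ]] [468.6452006 236.2651661  60.       ]
bow top [[469.91316832 236.14491461 138.        ]]
```

View pics/c3.png

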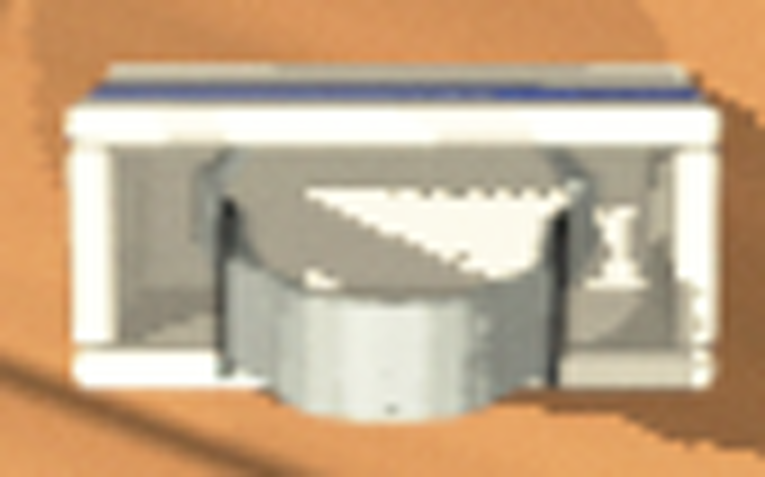

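```bash
python3 - <<'E'
from h import *
s=np.load("pics/s3.npy",allow_pickle=True).item();c=cam("wrist",s)
f=lambda x,y:((x+.5)/9+205-.5,(y+.5)/9+145-.5)
k=px2w(c,[f(68,104),f(721,104),f(717,387),f(72,387)],60);print(k.round(1),k.mean(0))
e=k[0]-k[1];e2=k[3]-k[2];print(np.linalg.norm(e),np.linalg.norm(k[0]-k[3]),np.degrees(np.arctan2(e[1],e[0])),np.degrees(np.arctan2(e2[1],e2[0])))
print("bow",px2w(c,[f(390,355)],138),"strip w",np.linalg.norm(np.diff(px2w(c,[f(390,292),f(390,418)],138),axis=0)))
for X in ([468.5,234,138],[468.5,234,87+6+17],[468.5,234,60]):print(((w2px(c,[X])+.5-[205,145])*9))
R=Ro.from_euler("xyz",s["ee_rot"],degrees=True).as_matrix()
for n,X in(("caddy",k.mean(0)),("bow",px2w(c,[f(390,355)],138)[0])):print(n,R.T@(X-s["ee_pos"]))
E
```

```text
[[470.3 287.3  60. ]
 [505.3 200.6  60. ]
 [467.  184.5  60. ]
 [431.4 272.5  60. ]] [468.49609148 236.22661266  60.        ]
93.59862216603756 41.61828065469352 112.0013553828171 112.00145264109761
bow [[469.46281982 236.01927145 138.        ]] strip w 14.874492008151568
[[403.63058329 369.4527426 ]]
[[405.9335094  321.49266863]]
[[409.2100636  253.30249767]]
caddy [  3.82296163  -6.09380266 180.31068147]
bow [  4.59482195  -5.47506058 102.31068824]
```

Request:
step_arm(plan=[[[0.4, -0.6, 3, 0, 1], [0.4, -0.6, 7, 0, 1], [0.4, -0.6, 11, 0, 1], [0.4, -0.6, 14, 0, 1], [0.4, -0.6, 14.6, 0, 1], [0.4, -0.6, 14.6, 0, 0.7], [0.4, -0.6, 14.6, 0, 0.55], [0.4, -0.6, 14.6, 0, 0.48], [0.4, -0.6, 14.6, 0, 0.467], [0.4, -0.6, 14.6, 0, 0.467], [0.4, -0.6, 14.6, 0, 0.467]]], newtons=10)

```text
time_s: 4.68
ee_pos: [468.3, 237.9, 94.7]
ee_rot: [180.0, -0.0, 22.1]
force: [0.8, 0.4, 0.9]
gripper_width: 42.9
gripper_force: 0.2
```

Request:
step_arm(plan=[[[0, 0, 0, 0, 0.467], [0, 0, 0, 0, 0.467], [0, 0, 0, 0, 0.467]]], newtons=10)

```text
time_s: 5.05
ee_pos: [468.3, 237.9, 94.6]
ee_rot: [180.0, -0.0, 22.1]
force: [0.3, -0.6, 0.9]
gripper_width: 42.8
gripper_force: 0.2
```

```bash
python3 - <<'E'
from h import *
print(state()["gripper_force"],state()["gripper_width"])
a=grab_frame("wrist");b=grab_frame("scene")
print(w2px(cam("scene"),[[468,236,93]]))
cv2.imwrite("pics/g1.png",np.hstack([cv2.resize(a[120:330,130:380],(476,400)),cv2.resize(b[140:240,300:380],(320,400),interpolation=cv2.INTER_CUBIC)]))
E
```

```text
0.19795742584392428 42.83564290944989
[[343.14837219 171.83756096]]
```

View pics/g1.png

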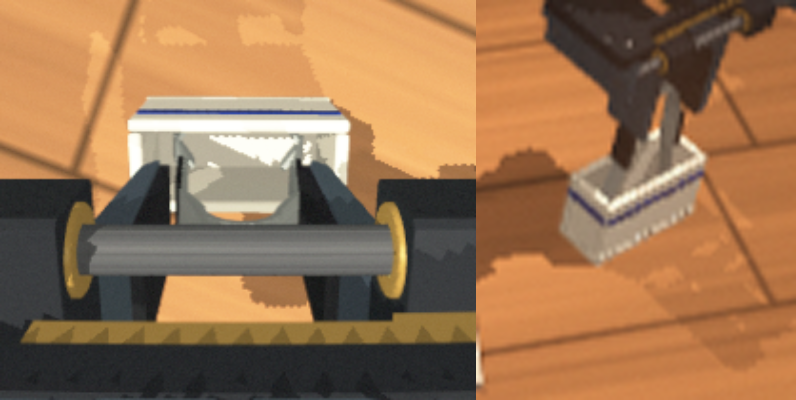

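Request:
step_arm(plan=[[[0, 0, 0, 0, 0.46], [0, 0, 0, 0, 0.46], [0, 0, 0, 0, 0.46], [0, 0, 0, 0, 0.46]]], newtons=10)

```text
time_s: 5.65
ee_pos: [468.2, 237.9, 94.6]
ee_rot: [180.0, 0.0, 22.1]
force: [-0.4, -1.2, 0.2]
gripper_width: 42.2
gripper_force: 0.3
```

Request:
step_arm(plan=[[[0, 0, 0, 0, 0.45], [0, 0, 0, 0, 0.45], [0, 0, 0, 0, 0.45], [0, 0, 0, 0, 0.45]]], newtons=14)

```text
time_s: 6.15
ee_pos: [468.2, 237.9, 94.6]
ee_rot: [180.0, 0.0, 22.1]
force: [0.6, -0.3, 0.8]
gripper_width: 41.1
gripper_force: 0.4
```

```bash
python3 - <<'E'
from h import *
cv2.imwrite("pics/l0.png",grab_frame("wrist"))
E
```

Request:
step_arm(plan=[[[0, 0, -0.5, 0, 0.45], [0, 0, -1, 0, 0.45], [0, 0, -1.5, 0, 0.45], [0, 0, -1.5, 0, 0.45], [0, 0, -1.5, 0, 0.45]]])

```text
time_s: 6.82
ee_pos: [468.1, 237.8, 109.6]
ee_rot: [180.0, 0.0, 22.1]
force: [-0.4, 0.3, 0.1]
gripper_width: 40.8
gripper_force: 0.0
```

```bash
python3 - <<'E'
from h import *
print(state()["gripper_force"],state()["gripper_width"])
a=cv2.imread("pics/l0.png");b=grab_frame("wrist");cv2.imwrite("pics/l1.png",b)
s=state();c=cam("wrist",s);print(w2px(c,[[*s["ee_pos"][:2],138+15]]),w2px(c,[[*s["ee_pos"][:2],138]]))
d=cv2.absdiff(a,b).max(2)
# bow column profile: x 200..310, y 180..260
g0=cv2.cvtColor(a,6);g1=cv2.cvtColor(b,6)
for y in range(184,262,4): print(y,g0[y,252],g1[y,252],g0[y,215],g1[y,215],d[y,205:300].mean().round(0))
t=cv2.hconcat([cv2.resize(q[170:270,200:300],(400,400),interpolation=cv2.INTER_CUBIC) for q in(a,b)]);cv2.imwrite("pics/l01.png",t)
E
```

```text
0.0 40.799758760987416
[[253.64023515 248.33066106]] [[253.55187637 237.57302345]]
184 255 253 254 247 12.0
188 253 252 242 171 68.0
192 252 253 178 171 38.0
196 253 179 178 168 28.0
200 203 177 179 167 36.0
204 181 153 164 141 36.0
208 154 151 37 36 15.0
212 151 152 33 35 15.0
216 153 154 35 37 19.0
220 154 204 30 28 41.0
224 153 217 33 30 36.0
228 223 131 32 31 50.0
232 188 162 33 33 37.0
236 119 162 28 27 30.0
240 83 88 86 86 3.0
244 107 107 106 105 2.0
248 124 123 123 120 3.0
252 130 126 127 129 3.0
256 121 123 123 125 3.0
260 105 108 107 104 3.0
```

```bash
python3 - <<'E'
from h import *
a=cv2.imread("pics/l1.png");c=cam("wrist");s=state();R=Ro.from_euler("xyz",s["ee_rot"],degrees=True).as_matrix()
q=cv2.resize(a[130:245,180:330],None,fx=4,fy=4,interpolation=cv2.INTER_CUBIC)
def mk(X,col):
    for p in w2px(c,X): u=((p+.5-[180,130])*4).astype(int);cv2.circle(q,tuple(int(v) for v in u),4,col,1)
mk([R@np.array([x,y,22.])+s["ee_pos"] for x in(16,-16) for y in(-20.4,20.4)],(0,0,255))
Rz=Ro.from_euler("z",22,degrees=True).as_matrix()
mk([Rz@np.array([x,y,z])+[468.5,236.2,0] for x in(9,-9) for y in(-23,23) for z in(76,110)],(0,255,0))
mk([Rz@np.array([x,y,60.])+[468.5,236.2,0] for x in(21,-21) for y in(-47,47)],(255,0,255))
cv2.imwrite("pics/q1.png",q)
E
```

```text
(no output)
```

View pics/q1.png

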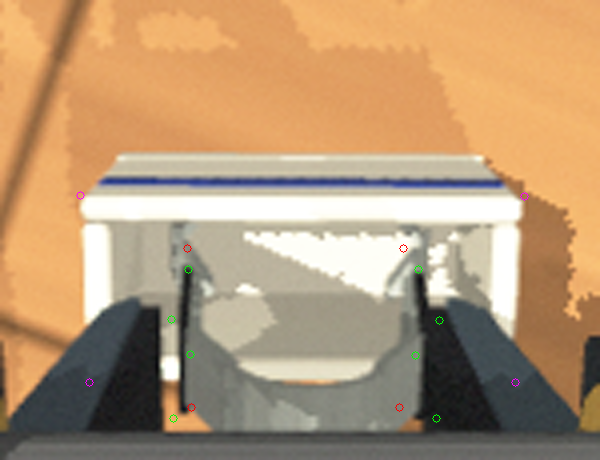

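```bash
python3 - <<'E'
from h import *
print(nose_length, type(nose_length), camera_params("wrist").keys())
R=Ro.from_euler("xyz",[180,0,22.1],degrees=True).as_matrix();p=np.array([468.3,237.9,94.6]);c=cam("scene")
for z in(22,-20):
  for y in(-28,28):
    print(z,y,w2px(c,[R@np.array([x,y,z])+p for x in(-16,16)]).round(0).tolist())
E
```

```text
22.0 <class 'float'> dict_keys(['camera_matrix', 'k1', 'mount'])
22 -28 [[346.0, 170.0], [354.0, 176.0]]
22 28 [[331.0, 178.0], [339.0, 184.0]]
-20 -28 [[349.0, 159.0], [357.0, 166.0]]
-20 28 [[334.0, 167.0], [342.0, 174.0]]
```

Request:
step_arm(plan=[[[0, 0, 0, 0, 0.6], [0, 0, 0.6, 0, 0.6], [0, 0, 1.5, 0, 0.6], [0, 0, 2.4, 0, 0.6], [0, 0, 2.5, 0, 0.6], [0, 0, 2.5, 0, 0.5], [0, 0, 2.5, 0, 0.47], [0, 0, 2.5, 0, 0.467], [0, 0, 2.5, 0, 0.467], [0, 0, 2.5, 0, 0.467]]], newtons=10)

```text
time_s: 8.12
ee_pos: [468.2, 237.9, 84.7]
ee_rot: [180.0, -0.0, 22.1]
force: [0.5, -0.1, -1.2]
gripper_width: 42.7
gripper_force: 5.9
```

Request:
step_arm(plan=[[[0, 0, 0, 0, 0.6], [0, 0, 0, 0, 0.6], [0, 0, 0.2, 0, 0.6], [0, 0, 0.3, 0, 0.6], [0, 0, 0.3, 0, 0.6]]])

```text
time_s: 8.75
ee_pos: [468.1, 237.8, 81.5]
ee_rot: [180.0, 0.0, 22.1]
force: [-0.0, 0.2, 0.1]
gripper_width: 54.2
gripper_force: 0.0
```

Request:
step_arm(plan=[[[0, 0, 0.1, 0, 0.6], [0, 0, 0.2, 0, 0.6], [0, 0, 0.2, 0, 0.6]]])

```text
time_s: 9.12
ee_pos: [468.1, 237.8, 79.5]
ee_rot: [180.0, 0.0, 22.1]
force: [-0.6, 0.4, -0.3]
gripper_width: 54.6
gripper_force: 0.0
```

Request:
step_arm(plan=[[[0, 0, 0, 0, 0.7], [0, 0, 0.3, 0, 0.7], [0, 0, 0.6, 0, 0.7], [0, 0, 0.9, 0, 0.7], [0, 0, 1.2, 0, 0.7], [0, 0, 1.2, 0, 0.7]]])

```text
time_s: 9.88
ee_pos: [468.0, 237.8, 67.3]
ee_rot: [180.0, 0.0, 22.1]
force: [-1.3, -1.0, 0.1]
gripper_width: 64.2
gripper_force: 0.0
```

```bash
python3 - <<'E'
from h import *
s=state();print(s["gripper_width"],s["ee_pos"]);im=grab_frame("wrist");cv2.imwrite("pics/n1.png",im)
g=cv2.cvtColor(im,6)
for y in range(196,226,3):
    r=g[y].astype(int);d=r<60;print(y,[ (i,r[i-1],r[i]) for i in range(150,360) if d[i]!=d[i-1]][:14])
E
```

```text
64.15925847070723 [468.0144672  237.76213351  67.29416773]
196 []
199 []
202 []
205 []
208 [(195, np.int64(66), np.int64(56)), (202, np.int64(50), np.int64(137)), (305, np.int64(101), np.int64(54)), (311, np.int64(53), np.int64(74))]
211 [(193, np.int64(67), np.int64(57)), (202, np.int64(33), np.int64(136)), (305, np.int64(82), np.int64(38)), (313, np.int64(54), np.int64(73))]
214 [(191, np.int64(66), np.int64(58)), (202, np.int64(32), np.int64(133)), (223, np.int64(61), np.int64(34)), (225, np.int64(27), np.int64(95)), (294, np.int64(62), np.int64(38)), (295, np.int64(38), np.int64(70)), (305, np.int64(79), np.int64(37)), (315, np.int64(54), np.int64(76))]
217 [(189, np.int64(64), np.int64(54)), (202, np.int64(23), np.int64(107)), (222, np.int64(107), np.int64(42)), (225, np.int64(41), np.int64(95)), (293, np.int64(100), np.int64(51)), (296, np.int64(32), np.int64(82)), (305, np.int64(66), np.int64(33)), (317, np.int64(51), np.int64(73))]
220 [(187, np.int64(68), np.int64(53)), (202, np.int64(36), np.int64(105)), (222, np.int64(102), np.int64(24)), (225, np.int64(54), np.int64(99)), (294, np.int64(77), np.int64(33)), (297, np.int64(27), np.int64(109)), (305, np.int64(64), np.int64(30)), (319, np.int64(40), np.int64(72))]
223 [(173, np.int64(70), np.int64(58)), (174, np.int64(58), np.int64(61)), (175, np.int64(61), np.int64(57)), (177, np.int64(59), np.int64(63)), (183, np.int64(62), np.int64(59)), (184, np.int64(59), np.int64(62)), (185, np.int64(62), np.int64(54)), (202, np.int64(27), np.int64(74)), (222, np.int64(79), np.int64(26)), (224, np.int64(30), np.int64(74)), (294, np.int64(101), np.int64(54)), (298, np.int64(25), np.int64(132)), (304, np.int64(112), np.int64(50)), (322, np.int64(59), np.int64(76))]
```

Request:
step_arm(plan=[[[0, 0.1, 0.3, 0, 0.7], [0, 0.2, 0.6, 0, 0.7], [0, 0.2, 0.9, 0, 0.7], [0, 0.2, 1.2, 0, 0.7], [0, 0.2, 1.2, 0, 0.6], [0, 0.2, 1.2, 0, 0.5], [0, 0.2, 1.2, 0, 0.47], [0, 0.2, 1.2, 0, 0.465], [0, 0.2, 1.2, 0, 0.465], [0, 0.2, 1.2, 0, 0.465]]], newtons=12)

```text
time_s: 11.18
ee_pos: [469.0, 236.0, 55.6]
ee_rot: [180.0, -0.0, 22.1]
force: [-1.0, 0.6, -1.1]
gripper_width: 42.5
gripper_force: 4.3
```

```bash
python3 - <<'E'
from h import *
cv2.imwrite("pics/l2.png",grab_frame("wrist"))
E
```

Request:
step_arm(plan=[[[0, 0, -0.4, 0, 0.465], [0, 0, -1.2, 0, 0.465], [0, 0, -2.4, 0, 0.465], [0, 0, -3.6, 0, 0.465], [0, 0, -4.8, 0, 0.465], [0, 0, -6, 0, 0.465], [0, 0, -7.2, 0, 0.465], [0, 0, -8, 0, 0.465], [0, 0, -8, 0, 0.465], [0, 0, -8, 0, 0.465]]])

```text
time_s: 12.48
ee_pos: [468.6, 235.9, 135.2]
ee_rot: [180.0, 0.1, 22.1]
force: [-0.6, -0.1, -1.1]
gripper_width: 42.2
gripper_force: 4.3
```

```bash
python3 - <<'E'
from h import *
a=cv2.imread("pics/l2.png");b=grab_frame("wrist");cv2.imwrite("pics/l3.png",b)
d=cv2.absdiff(a,b).max(2);print(np.c_[np.arange(196,240,3),d[196:240:3,228:290].mean(1).round()].tolist())
s=state();print(s["gripper_width"],s["gripper_force"],s["ee_pos"])
g=[cv2.cvtColor(q,6)[:,255].astype(int) for q in(a,b)];print([v[190:240:2].tolist() for v in g])
c=cam("scene");sc=grab_frame("scene");cv2.imwrite("pics/sc1.png",sc)
x,y=469,236;print(w2px(c,[[x,y,86+9.5],[x,y,138+80]]))
E
```

```text
[[196.0, 38.0], [199.0, 90.0], [202.0, 50.0], [205.0, 55.0], [208.0, 43.0], [211.0, 32.0], [214.0, 39.0], [217.0, 43.0], [220.0, 48.0], [223.0, 57.0], [226.0, 56.0], [229.0, 57.0], [232.0, 57.0], [235.0, 61.0], [238.0, 8.0]]
42.3648880077141 4.266887158155441 [468.59058015 235.80847852 135.09361335]
[[130, 196, 221, 254, 255, 253, 235, 254, 254, 238, 193, 183, 182, 181, 182, 165, 157, 157, 156, 156, 155, 157, 159, 158, 74], [251, 252, 252, 247, 183, 183, 186, 186, 146, 148, 168, 216, 216, 187, 181, 181, 181, 180, 175, 146, 112, 130, 171, 179, 76]]
[[343.43742156 171.44151978]
 [352.08445204 136.96655427]]
```

Request:
step_arm(plan=[[[0, 2, 0, 0, 0.465], [0.1, 5, 0, 0, 0.465], [0.3, 9, 0, 0, 0.465], [0.5, 13, 0.5, 0, 0.465], [0.6, 16.5, 1.5, 0, 0.465], [0.6, 18.3, 2.5, 0, 0.465], [0.6, 18.85, 3, 0, 0.465], [0.6, 18.85, 3, 0, 0.475], [0.6, 18.85, 3, 0, 0.48], [0.6, 18.85, 3, 0, 0.48]]])

```text
time_s: 13.82
ee_pos: [545.5, 64.4, 106.1]
ee_rot: [180.0, -0.0, 22.2]
force: [0.0, -0.1, -0.2]
gripper_width: 43.9
gripper_force: 2.8
```

```bash
python3 - <<'E'
from h import *
s=state();print(s["ee_pos"],s["gripper_width"],s["gripper_force"]);c=cam("wrist",s);b=grab_frame("wrist");cv2.imwrite("pics/b1.png",b)
h=cv2.cvtColor(b,cv2.COLOR_BGR2HSV);m=((h[...,0]>100)&(h[...,0]<130)&(h[...,1]>120)&(h[...,2]>40))
m[:,:210]=0;m[:,300:]=0;m[:150]=0;m[238:]=0
ys,xs=np.nonzero(m);print(len(xs),xs.min(),xs.max(),ys.min(),ys.max())
for y in range(ys.min(),ys.max()+1,3):print(y,np.nonzero(m[y])[0][[0,-1]])
print("exp bead",w2px(c,[[545.3,63.5,40],[545.3,63.5,10]]))
R=Ro.from_euler("xyz",s["ee_rot"],degrees=True).as_matrix()
print("jaw",w2px(c,[R@np.array([x,y,z])+s["ee_pos"] for x,y,z in((12,-18,31.6),(12,18,31.6),(12,-18,49.6),(12,18,49.6))]))
g=cv2.cvtColor(b,6)
cv2.imwrite("pics/b1z.png",cv2.resize(b[150:240,195:315],None,fx=6,fy=6,interpolation=cv2.INTER_CUBIC))
E
```

```text
[545.46529671  64.4193268  106.06935259] 43.85648696804048 2.842879258096218
595 242 267 180 209
180 [251 258]
183 [246 263]
186 [244 265]
189 [243 265]
192 [242 267]
195 [242 267]
198 [242 267]
201 [243 266]
204 [245 264]
207 [248 261]
exp bead [[254.07377455 197.76219394]
 [253.92512836 190.23308435]]
jaw [[230.59323606 193.63369031]
 [276.05496103 193.64215259]
 [232.17795082 188.50380362]
 [274.37138696 188.51242723]]
```

```bash
python3 - <<'E'
from h import *
b=cv2.imread("pics/b1.png")
h=cv2.cvtColor(b,cv2.COLOR_BGR2HSV)
for y in (176,182,188,194,200,206,212): print(y,"V",h[y,208:304:2,2].tolist(),"S",h[y,208:304:2,1].tolist())
E
```

```text
176 V [239, 238, 237, 238, 237, 236, 225, 217, 210, 252, 254, 254, 254, 254, 249, 249, 249, 250, 249, 249, 250, 250, 249, 250, 249, 249, 250, 249, 253, 252, 254, 254, 254, 254, 254, 254, 254, 254, 254, 254, 254, 254, 254, 254, 254, 254, 254, 254] S [140, 138, 140, 140, 141, 143, 141, 146, 137, 23, 15, 14, 13, 14, 27, 28, 27, 28, 27, 29, 27, 24, 26, 27, 26, 28, 26, 27, 19, 22, 14, 14, 14, 13, 14, 14, 16, 15, 14, 15, 14, 15, 15, 14, 14, 14, 14, 14]
182 V [242, 241, 241, 242, 234, 225, 215, 251, 254, 254, 254, 254, 254, 254, 252, 249, 249, 248, 249, 148, 118, 136, 121, 128, 111, 120, 96, 107, 166, 254, 254, 254, 254, 254, 254, 254, 254, 254, 254, 254, 254, 254, 254, 254, 254, 254, 254, 254] S [139, 141, 142, 140, 141, 144, 138, 25, 15, 13, 13, 14, 13, 13, 23, 28, 27, 27, 27, 48, 199, 199, 190, 197, 184, 187, 191, 153, 38, 13, 14, 14, 14, 15, 14, 14, 15, 13, 15, 14, 15, 14, 14, 14, 14, 13, 13, 14]
188 V [237, 239, 240, 223, 224, 250, 254, 254, 254, 254, 254, 254, 240, 254, 254, 254, 249, 166, 130, 140, 184, 196, 198, 196, 198, 196, 195, 155, 110, 121, 180, 203, 202, 251, 254, 253, 254, 2
[... 1345 characters left out ...]
, 203, 198, 213, 158, 209, 158, 182, 198, 199, 100, 81, 84, 124, 230] S [33, 48, 13, 46, 50, 19, 32, 37, 36, 17, 22, 13, 14, 15, 14, 13, 13, 13, 15, 53, 179, 180, 173, 188, 191, 184, 189, 185, 29, 51, 49, 51, 52, 52, 50, 50, 50, 26, 34, 23, 42, 49, 47, 15, 44, 39, 19, 39]
212 V [76, 44, 36, 29, 31, 244, 237, 144, 189, 169, 123, 123, 230, 254, 254, 254, 254, 254, 254, 254, 254, 254, 254, 254, 202, 201, 201, 200, 199, 200, 201, 199, 195, 200, 175, 107, 107, 161, 137, 116, 98, 32, 35, 36, 77, 81, 82, 83] S [50, 52, 21, 9, 25, 36, 36, 18, 23, 18, 21, 19, 41, 13, 14, 14, 14, 15, 15, 14, 13, 13, 14, 18, 52, 51, 52, 50, 50, 48, 49, 50, 50, 48, 45, 17, 19, 21, 22, 22, 26, 16, 15, 28, 50, 50, 44, 46]
```

Request:
step_arm(plan=[[[-0.05, 0.05, 0.4, 0, 0.48], [-0.05, 0.05, 0.9, 0, 0.48], [-0.05, 0.05, 1.3, 0, 0.48], [-0.05, 0.05, 1.6, 0, 0.48], [-0.05, 0.05, 1.9, 0, 0.48], [-0.05, 0.05, 2.2, 0, 0.48], [-0.05, 0.05, 2.2, 0, 0.48]]])

```text
time_s: 14.75
ee_pos: [545.0, 62.9, 83.4]
ee_rot: [-180.0, 0.0, 22.1]
force: [0.4, 1.0, -0.9]
gripper_width: 44.0
gripper_force: 2.8
```

Request:
step_arm(plan=[[[0, 0, 0.4, 0, 0.48], [0, 0, 0.8, 0, 0.48], [0, 0, 1.2, 0, 0.48], [0, 0, 1.5, 0, 0.48], [0, 0, 1.5, 0, 0.48], [0, 0, 1.5, 0, 0.48]]])

```text
time_s: 15.5
ee_pos: [545.3, 63.0, 68.7]
ee_rot: [180.0, -0.0, 22.1]
force: [0.1, -0.7, -0.5]
gripper_width: 44.0
gripper_force: 2.8
```

Request:
step_arm(plan=[[[0, 0, 0, 0, 0.465], [0, 0, 0, 0, 0.455], [0, 0, 0, 0, 0.447], [0, 0, 0, 0, 0.44], [0, 0, 0, 0, 0.432], [0, 0, 0, 0, 0.425], [0, 0, 0, 0, 0.418], [0, 0, 0, 0, 0.412], [0, 0, 0, 0, 0.412], [0, 0, 0, 0, 0.412]]], newtons=25)

```text
time_s: 16.75
ee_pos: [545.2, 63.0, 68.6]
ee_rot: [180.0, -0.0, 22.1]
force: [0.3, -0.2, 0.2]
gripper_width: 37.6
gripper_force: 25.0
```

Request:
step_arm(plan=[[[0, 0, -0.2, 0, 0.412], [0, 0, -0.6, 0, 0.412], [0, 0, -1.2, 0, 0.412], [0, 0, -2.2, 0, 0.412], [0, 0, -3.4, 0, 0.412], [0, 0, -4.6, 0, 0.412], [0, 0, -5.8, 0, 0.412], [0, 0, -6.6, 0, 0.412], [0, 0, -6.6, 0, 0.412], [0, 0, -6.6, 0, 0.412]]])

```text
time_s: 18.0
ee_pos: [544.8, 63.0, 134.2]
ee_rot: [-180.0, 0.1, 22.1]
force: [0.0, -0.5, -1.6]
gripper_width: 38.3
gripper_force: 25.0
```

```bash
cat >> h.py <<'E'
from scipy.optimize import minimize
th=np.linspace(0,2*np.pi,40)
def beadmask(b):
    h=cv2.cvtColor(b,cv2.COLOR_BGR2HSV);m=((h[...,0]>75)&(h[...,0]<130)&(h[...,1]>100)&(h[...,2]>40)).astype(np.uint8)
    m[:,:225]=0;m[:,285:]=0;m[:170]=0;m[238:]=0;return m
E
python3 - <<'E'
from h import *
s=state();print(s["ee_pos"],s["gripper_width"],s["gripper_force"]);c=cam("wrist",s);b=grab_frame("wrist");cv2.imwrite("pics/b2.png",b)
m=beadmask(b);ys,xs=np.nonzero(m);print(len(xs),xs.min(),xs.max(),ys.min(),ys.max())
for y in range(ys.min(),ys.max()+1,2):
    i=np.nonzero(m[y])[0]
    if len(i):print(y,i[0],i[-1],len(i))
R=Ro.from_euler("xyz",s["ee_rot"],degrees=True).as_matrix()
P=lambda x,y,z:R@np.array([x,y,z])+s["ee_pos"]
print("pred top centre",w2px(c,[P(0,0,28.6),P(0,0,58.6),P(11,0,28.6),P(-11,0,28.6),P(0,11,28.6),P(0,-11,28.6)]).round(1))
g=cv2.cvtColor(b,6)
for y in range(190,226,2):print(y,g[y,238:270].tolist())
E
```

```text
[544.81393011  62.95647673 134.23211289] 38.305785284275196 24.99992030672729
834 239 269 187 222
187 253 254 2
189 248 261 14
191 245 264 20
193 245 264 20
195 244 265 22
197 243 266 24
199 242 267 26
201 240 269 30
203 240 269 28
205 239 269 29
207 239 269 31
209 239 269 31
211 240 269 30
213 241 268 28
215 241 267 27
217 243 266 24
219 245 263 19
221 249 260 12
pred top centre [[253.3 209.3]
 [253.2 199.3]
 [253.3 195.8]
 [253.3 222.4]
 [267.2 209.3]
 [239.4 209.3]]
190 [251, 251, 251, 233, 158, 119, 128, 110, 73, 52, 45, 55, 61, 71, 90, 94, 95, 94, 88, 74, 59, 50, 45, 45, 60, 106, 153, 165, 157, 145, 198, 246]
192 [251, 242, 196, 165, 137, 121, 96, 75, 100, 98, 76, 53, 51, 52, 49, 50, 49, 48, 47, 46, 51, 52, 62, 86, 82, 61, 43, 125, 150, 150, 132, 130]
194 [232, 171, 210, 241, 243, 230, 151, 60, 49, 50, 55, 53, 52, 54, 53, 56, 54, 54, 54, 51, 51, 48, 48, 43, 42, 42, 54, 126, 200, 222, 223, 178]
196 [172, 229, 245, 246, 211, 112, 52, 54, 55, 53, 61, 67, 76, 84, 81, 84, 85, 86, 82, 83, 80, 68, 56, 52, 48, 47, 40, 51, 125, 204, 222, 222]
198 [239, 245, 244, 188, 82, 58, 57, 64, 79, 
[... 1224 characters left out ...]
, 56, 57, 54, 53, 55, 54, 55, 56, 57, 57, 60, 56, 58, 58, 57, 58, 61, 54, 78, 98, 135]
218 [220, 165, 165, 148, 123, 84, 56, 54, 49, 57, 52, 57, 55, 56, 56, 58, 61, 59, 57, 54, 53, 54, 60, 59, 57, 54, 59, 64, 93, 125, 160, 174]
220 [250, 237, 189, 164, 166, 137, 208, 195, 107, 54, 59, 52, 55, 60, 57, 57, 56, 59, 58, 59, 56, 60, 54, 56, 86, 145, 215, 168, 138, 170, 174, 177]
222 [251, 250, 246, 209, 205, 244, 250, 251, 249, 249, 248, 233, 160, 103, 77, 53, 47, 52, 51, 88, 145, 203, 242, 248, 250, 251, 251, 239, 197, 175, 214, 203]
224 [251, 251, 251, 250, 250, 251, 251, 251, 251, 251, 250, 251, 251, 251, 251, 251, 250, 250, 250, 250, 251, 251, 251, 251, 250, 251, 251, 251, 251, 250, 226, 187]
```

Request:
step_arm(plan=[[[-0.5, 1, 0, 0, 0.412], [-1.8, 3.4, 0, 0, 0.412], [-3.3, 6.2, 0, 0, 0.412], [-5, 9.2, 0, 0, 0.412], [-6.7, 12.4, 0, 0, 0.412], [-8.4, 15.6, 0, 0, 0.412], [-10.1, 18.8, 0, 0, 0.412], [-11.8, 22, 0, 0, 0.412], [-13.5, 25, 0, 0, 0.412], [-15, 27.6, 0, 0, 0.412], [-16.1, 29.6, 0, 0, 0.412], [-16.7, 30.7, 0, 0, 0.412], [-16.9, 31.2, 0, 0, 0.412], [-16.9, 31.2, 0, 0, 0.412], [-16.9, 31.2, 0, 0, 0.412], [-16.9, 31.2, 0, 0, 0.412]]])

```text
time_s: 20.05
ee_pos: [506.2, -289.0, 134.7]
ee_rot: [180.0, -0.0, 22.2]
force: [-1.0, 0.9, -0.4]
gripper_width: 38.2
gripper_force: 25.0
```

```bash
python3 - <<'E'
from h import *
F=[]
for i in range(6):
    b=grab_frame("wrist");s=state();F.append(s["force"])
print(s["time_s"],s["ee_pos"],s["ee_rot"],s["gripper_width"],s["gripper_force"],np.mean(F,0),np.std(F,0));c=cam("wrist",s);cv2.imwrite("pics/b3.png",b)
np.save("pics/s4.npy",s,allow_pickle=True)
m=beadmask(b);ys,xs=np.nonzero(m);print(len(xs),xs.min(),xs.max(),ys.min(),ys.max())
h=px2w(c,[(254.5,209)],s["ee_pos"][2]-28.6)[0];print("hole",h,"pin top px",w2px(c,[[505.7,-290.5,57],[505.7,-290.5,18],[501.7,-287.8,18]]))
R=Ro.from_euler("xyz",s["ee_rot"],degrees=True).as_matrix();print("move",R.T@(np.array([505.7,-290.5,0])-h))
g=cv2.cvtColor(b,6)
for y in range(180,226,2):print(y,g[y,234:276].tolist())
E
```

```text
20.35 [ 506.05483231 -289.55784305  134.6958424 ] [ 1.79992399e+02 -3.14805528e-03  2.21152866e+01] 38.15527927211103 24.999879584647715 [ 0.2620717  -0.07022598 -0.89676226] [0.27242636 0.49282606 0.53915623]
840 239 269 187 222
hole [ 506.60998856 -290.3417039   106.0958424 ] pin top px [[253.96206808 194.78287594]
 [253.79567456 185.96400525]
 [250.13183778 188.36230115]]
move [ -0.90846236  -0.21000976 106.09576572]
180 [234, 234, 234, 234, 233, 223, 210, 226, 234, 235, 234, 234, 234, 225, 213, 212, 214, 213, 215, 227, 234, 235, 235, 234, 232, 219, 196, 225, 234, 234, 233, 234, 234, 235, 235, 235, 234, 235, 234, 230, 210, 154]
182 [234, 233, 234, 235, 223, 224, 231, 233, 234, 233, 234, 234, 234, 232, 232, 221, 212, 213, 213, 215, 214, 228, 234, 234, 235, 235, 231, 220, 191, 221, 234, 236, 235, 234, 235, 235, 235, 234, 236, 225, 191, 137]
184 [234, 234, 234, 224, 226, 232, 234, 234, 234, 234, 234, 235, 235, 234, 234, 235, 222, 179, 114, 73, 60, 71, 118, 214, 234, 233, 235, 235, 219, 226, 235, 235, 234, 236, 236, 235, 235, 234, 232, 215, 161, 119]
186 [233, 235, 233, 225, 230, 234,
[... 3108 characters left out ...]
2, 50, 49, 50, 46, 54, 51, 48, 56, 86, 112, 144, 156, 156, 143, 118, 105, 107, 108]
220 [165, 173, 173, 173, 173, 166, 153, 151, 151, 130, 143, 125, 71, 44, 51, 50, 49, 53, 50, 50, 49, 52, 52, 51, 53, 52, 54, 48, 60, 93, 122, 109, 123, 153, 164, 162, 168, 169, 134, 107, 109, 103]
222 [166, 176, 173, 173, 173, 172, 169, 161, 158, 167, 173, 174, 175, 172, 170, 151, 104, 73, 59, 39, 47, 47, 43, 67, 94, 127, 162, 172, 178, 177, 178, 171, 158, 156, 165, 173, 176, 176, 139, 108, 103, 99]
224 [166, 175, 177, 175, 175, 176, 177, 176, 175, 172, 173, 172, 172, 171, 170, 172, 173, 175, 177, 179, 179, 179, 178, 177, 178, 181, 180, 180, 179, 180, 179, 179, 177, 178, 177, 178, 177, 140, 110, 112, 104, 99]
```

Request:
step_arm(plan=[[[-0.04, 0.01, 0.3, 0, 0.412], [-0.08, 0.02, 0.8, 0, 0.412], [-0.08, 0.02, 1.3, 0, 0.412], [-0.08, 0.02, 1.6, 0, 0.412], [-0.08, 0.02, 1.6, 0, 0.412], [-0.08, 0.02, 1.6, 0, 0.412]]])

```text
time_s: 21.1
ee_pos: [505.5, -290.2, 118.8]
ee_rot: [180.0, -0.0, 22.1]
force: [0.1, 0.3, -1.4]
gripper_width: 38.2
gripper_force: 25.0
```

```bash
cat > f.py <<'E'
from h import *
F=[]
for i in range(6):
    b=grab_frame("wrist");s=state();F.append(s["force"])
cv2.imwrite("pics/last.png",b)
m=beadmask(b);ys,xs=np.nonzero(m)
print(s["time_s"],s["ee_pos"].round(2),s["ee_rot"].round(2),"w",round(s["gripper_width"],2),"F",np.mean(F,0).round(2),"std",np.std(F,0).round(2),"torque",s["torque"].round(3),"bead",len(xs),xs.min(),xs.max(),ys.min(),ys.max(),xs.mean().round(2),ys.mean().round(2))
E
python3 f.py
```

```text
21.4 [ 505.39 -290.2   118.76] [ 1.7999e+02 -1.0000e-02  2.2100e+01] w 37.83 F [-0.08 -0.03 -0.86] std [0.39 0.43 0.19] torque [-0.036  0.06  -0.006] bead 839 239 269 187 222 254.33 205.09
```

Request:
step_arm(plan=[[[0, 0, 0.1, 0, 0.412], [0, 0, 0.2, 0, 0.412], [0, 0, 0.25, 0, 0.412], [0, 0, 0.3, 0, 0.412], [0, 0, 0.35, 0, 0.412], [0, 0, 0.4, 0, 0.412], [0, 0, 0.4, 0, 0.412]]])

```text
time_s: 22.28
ee_pos: [505.3, -290.2, 114.6]
ee_rot: [180.0, 0.0, 22.1]
force: [-0.1, -0.4, -0.7]
gripper_width: 37.9
gripper_force: 25.0
```

```bash
python3 f.py
```

```text
22.575 [ 505.36 -290.2   114.72] [179.99  -0.    22.11] w 38.26 F [-0.23 -0.22 -0.99] std [0.43 0.3  0.4 ] torque [ 0.036 -0.009  0.058] bead 835 239 269 187 222 254.33 205.13
```

Bottom estimated at 56; no contact yet. Continuing in small steps.

Request:
step_arm(plan=[[[0, 0, 0.05, 0, 0.412], [0, 0, 0.1, 0, 0.412], [0, 0, 0.15, 0, 0.412], [0, 0, 0.15, 0, 0.412]]])

```text
time_s: 23.08
ee_pos: [505.3, -290.1, 113.1]
ee_rot: [-180.0, 0.0, 22.1]
force: [0.5, -0.2, -1.6]
gripper_width: 37.6
gripper_force: 25.0
```

```bash
python3 f.py
```

```text
23.375 [ 505.35 -290.17  113.18] [179.99  -0.    22.1 ] w 37.84 F [-0.    0.12 -0.91] std [0.43 0.47 0.43] torque [ 0.012  0.022 -0.005] bead 835 239 269 187 222 254.35 205.16
```

Request:
step_arm(plan=[[[0, 0, 0.05, 0, 0.412], [0, 0, 0.1, 0, 0.412], [0, 0, 0.15, 0, 0.412], [0, 0, 0.2, 0, 0.412], [0, 0, 0.2, 0, 0.412]]])

```text
time_s: 24.0
ee_pos: [505.3, -290.2, 111.1]
ee_rot: [180.0, 0.0, 22.1]
force: [0.3, 1.2, -1.5]
gripper_width: 38.0
gripper_force: 25.0
```

```bash
python3 f.py
```

```text
24.3 [ 505.34 -290.18  111.16] [179.99  -0.    22.1 ] w 37.94 F [ 0.02  0.27 -1.02] std [0.3  0.46 0.63] torque [ 0.018  0.072 -0.003] bead 833 239 269 187 222 254.37 205.13
```

Request:
step_arm(plan=[[[0, 0, 0.06, 0, 0.412], [0, 0, 0.12, 0, 0.412], [0, 0, 0.18, 0, 0.412], [0, 0, 0.24, 0, 0.412], [0, 0, 0.3, 0, 0.412], [0, 0, 0.36, 0, 0.412], [0, 0, 0.4, 0, 0.412], [0, 0, 0.4, 0, 0.412]]])

```text
time_s: 25.3
ee_pos: [505.3, -290.2, 107.1]
ee_rot: [180.0, 0.0, 22.1]
force: [0.6, -0.1, -0.7]
gripper_width: 38.0
gripper_force: 25.0
```

```bash
python3 f.py; python3 - <<'E'
import cv2
g=cv2.cvtColor(cv2.imread("pics/last.png"),6)
for y in range(180,218,2):print(y,g[y,240:270].tolist())
E
```

```text
25.6 [ 505.31 -290.21  107.18] [179.99   0.    22.1 ] w 37.95 F [ 0.16  0.01 -1.31] std [0.31 0.7  0.77] torque [-0.037 -0.025  0.019] bead 843 239 269 187 222 254.32 205.13
180 [213, 214, 214, 214, 194, 183, 163, 160, 173, 177, 177, 162, 159, 145, 176, 210, 217, 228, 234, 234, 234, 235, 235, 234, 235, 235, 235, 235, 237, 235]
182 [215, 199, 182, 199, 212, 212, 214, 214, 215, 215, 211, 212, 213, 212, 215, 209, 208, 178, 183, 225, 235, 235, 236, 235, 235, 236, 235, 236, 235, 235]
184 [205, 211, 212, 215, 215, 215, 213, 215, 214, 215, 212, 212, 216, 215, 213, 227, 234, 234, 233, 204, 189, 226, 235, 234, 235, 235, 236, 236, 235, 235]
186 [214, 213, 214, 214, 213, 217, 212, 213, 215, 214, 212, 192, 155, 138, 138, 185, 202, 206, 227, 236, 233, 210, 224, 235, 235, 235, 235, 235, 235, 235]
188 [234, 233, 211, 209, 229, 234, 221, 195, 146, 93, 82, 70, 54, 51, 49, 47, 45, 55, 63, 83, 103, 125, 167, 220, 234, 235, 207, 206, 229, 235]
190 [234, 207, 134, 108, 117, 100, 63, 48, 34, 53, 57, 64, 83, 88, 84, 87, 78, 63, 46, 41, 35, 41, 51, 79, 118, 135, 136, 127, 133, 163]
192 [168, 147, 124, 111, 
[... 933 characters left out ...]
, 36, 33, 34, 35, 28, 27, 33, 50, 61, 75, 78, 74, 77, 73, 74, 76, 62, 37]
208 [41, 45, 50, 50, 72, 75, 71, 59, 45, 37, 36, 35, 33, 27, 35, 32, 32, 27, 29, 33, 50, 71, 78, 78, 76, 77, 78, 76, 68, 50]
210 [38, 49, 49, 53, 58, 51, 49, 42, 43, 43, 39, 37, 32, 27, 28, 31, 27, 28, 30, 28, 29, 43, 54, 53, 71, 77, 77, 77, 63, 53]
212 [51, 44, 49, 52, 46, 53, 52, 44, 45, 40, 37, 35, 33, 34, 31, 31, 31, 23, 30, 29, 41, 49, 50, 54, 52, 50, 71, 79, 61, 67]
214 [71, 40, 43, 49, 51, 52, 48, 50, 50, 48, 44, 44, 39, 33, 36, 37, 33, 39, 43, 45, 50, 52, 49, 51, 52, 55, 53, 54, 61, 82]
216 [128, 89, 52, 48, 46, 52, 50, 50, 50, 52, 52, 47, 49, 51, 46, 48, 54, 47, 49, 49, 50, 51, 51, 52, 51, 52, 48, 64, 87, 125]
```

Request:
step_arm(plan=[[[0, 0, 0.1, 0, 0.412], [0, 0, 0.2, 0, 0.412], [0, 0, 0.3, 0, 0.412], [0, 0, 0.4, 0, 0.412], [0, 0, 0.5, 0, 0.412], [0, 0, 0.6, 0, 0.412], [0, 0, 0.7, 0, 0.412], [0, 0, 0.8, 0, 0.412], [0, 0, 0.9, 0, 0.412], [0, 0, 1, 0, 0.412], [0, 0, 1, 0, 0.412]]])

```text
time_s: 26.98
ee_pos: [505.3, -290.2, 97.0]
ee_rot: [-180.0, 0.0, 22.1]
force: [0.3, 0.3, -1.6]
gripper_width: 38.2
gripper_force: 25.0
```

```bash
python3 f.py
```

```text
27.275 [ 505.38 -290.19   97.22] [179.99  -0.    22.11] w 38.12 F [ 0.06  0.11 -1.69] std [0.3  0.26 0.41] torque [-0.041 -0.018  0.006] bead 830 239 269 187 222 254.33 205.03
```

Request:
step_arm(plan=[[[0, 0, 0.1, 0, 0.412], [0, 0, 0.2, 0, 0.412], [0, 0, 0.3, 0, 0.412], [0, 0, 0.4, 0, 0.412], [0, 0, 0.5, 0, 0.412], [0, 0, 0.6, 0, 0.412], [0, 0, 0.7, 0, 0.412], [0, 0, 0.8, 0, 0.412], [0, 0, 0.9, 0, 0.412], [0, 0, 1, 0, 0.412], [0, 0, 1.1, 0, 0.412], [0, 0, 1.2, 0, 0.412], [0, 0, 1.3, 0, 0.412], [0, 0, 1.4, 0, 0.412], [0, 0, 1.5, 0, 0.412], [0, 0, 1.6, 0, 0.412], [0, 0, 1.65, 0, 0.412], [0, 0, 1.7, 0, 0.412], [0, 0, 1.7, 0, 0.412]]])

```text
time_s: 29.65
ee_pos: [505.3, -290.2, 80.1]
ee_rot: [180.0, 0.0, 22.1]
force: [0.3, -0.3, -0.9]
gripper_width: 38.3
gripper_force: 25.0
```

```bash
python3 f.py
```

```text
29.95 [ 505.36 -290.2    80.21] [179.99  -0.    22.1 ] w 37.95 F [-0.09  0.38 -1.24] std [0.62 0.7  0.46] torque [ 0.003  0.027 -0.057] bead 778 239 269 187 222 254.41 204.75
```

Request:
step_arm(plan=[[[0, 0, 0.05, 0, 0.412], [0, 0, 0.1, 0, 0.412], [0, 0, 0.15, 0, 0.412], [0, 0, 0.2, 0, 0.412], [0, 0, 0.25, 0, 0.412], [0, 0, 0.25, 0, 0.412]]])

```text
time_s: 30.7
ee_pos: [505.3, -290.2, 77.6]
ee_rot: [180.0, 0.0, 22.1]
force: [-0.2, 0.3, -2.2]
gripper_width: 38.1
gripper_force: 25.0
```

```bash
python3 f.py
```

```text
31.0 [ 505.35 -290.19   77.69] [179.99  -0.    22.11] w 38.22 F [-0.02 -0.16 -0.95] std [0.51 0.39 0.35] torque [-0.003 -0.015  0.01 ] bead 771 239 269 187 222 254.39 204.63
```

Request:
step_arm(plan=[[[0, 0, 0.02, 0, 0.412], [0, 0, 0.05, 0, 0.412], [0, 0, 0.05, 0, 0.412]]])

```text
time_s: 31.38
ee_pos: [505.3, -290.2, 77.1]
ee_rot: [180.0, 0.0, 22.1]
force: [-0.4, 0.1, -1.0]
gripper_width: 37.9
gripper_force: 25.0
```

```bash
python3 f.py
```

```text
31.675 [ 505.35 -290.18   77.19] [179.99  -0.    22.1 ] w 38.26 F [ 0.02 -0.26 -1.07] std [0.5  0.19 0.62] torque [-0.064  0.023 -0.019] bead 769 239 269 187 222 254.38 204.64
```

Request:
step_arm(plan=[[[0, 0, 0.03, 0, 0.412], [0, 0, 0.06, 0, 0.412], [0, 0, 0.06, 0, 0.412]]])

```text
time_s: 32.05
ee_pos: [505.4, -290.2, 76.6]
ee_rot: [180.0, -0.0, 22.1]
force: [0.4, -0.1, 0.1]
gripper_width: 37.8
gripper_force: 25.0
```

```bash
python3 f.py
```

```text
32.35 [ 505.38 -290.22   76.64] [179.99  -0.    22.1 ] w 37.91 F [-0.4  -0.17  0.01] std [0.49 0.73 0.57] torque [-0.014 -0.017 -0.068] bead 761 239 269 187 222 254.37 204.71
```

Request:
step_arm(plan=[[[0, 0, 0.03, 0, 0.412], [0, 0, 0.06, 0, 0.412], [0, 0, 0.06, 0, 0.412]]])

```text
time_s: 32.72
ee_pos: [505.5, -290.2, 76.2]
ee_rot: [180.0, -0.0, 22.1]
force: [0.4, 0.5, 2.2]
gripper_width: 37.9
gripper_force: 25.0
```

```bash
python3 f.py
```

```text
33.025 [ 505.42 -290.2    76.04] [ 1.7999e+02 -1.0000e-02  2.2100e+01] w 38.14 F [-0.17  0.27  1.36] std [0.59 0.38 0.22] torque [ 0.043 -0.021  0.021] bead 774 239 270 188 222 254.44 204.93
```

Request:
step_arm(plan=[[[0, 0, 0, 0, 0.42], [0, 0, 0, 0, 0.43], [0, 0, 0, 0, 0.44], [0, 0, 0, 0, 0.45], [0, 0, 0, 0, 0.46], [0, 0, 0, 0, 0.47], [0, 0, 0, 0, 0.48], [0, 0, 0, 0, 0.481], [0, 0, 0, 0, 0.481]]], newtons=25)

```text
time_s: 34.15
ee_pos: [505.3, -290.2, 76.0]
ee_rot: [180.0, 0.0, 22.1]
force: [0.5, 0.1, -0.2]
gripper_width: 43.9
gripper_force: 2.8
```

Request:
step_arm(plan=[[[0, 0, -0.2, 0, 0.481], [0, 0, -0.5, 0, 0.481], [0, 0, -0.9, 0, 0.481], [0, 0, -1.4, 0, 0.481], [0, 0, -1.9, 0, 0.481], [0, 0, -2.5, 0, 0.481], [0, 0, -2.5, 0, 0.481]]])

```text
time_s: 35.02
ee_pos: [505.7, -290.4, 101.7]
ee_rot: [179.9, -0.0, 22.1]
force: [-0.1, 0.1, -1.1]
gripper_width: 43.8
gripper_force: 2.8
```

```bash
python3 f.py; python3 - <<'E'
from h import *
c=cam("wrist");print(w2px(c,[[505.6,-290.4,48],[505.6,-290.4,18]]))
E
```

```text
35.325 [ 505.18 -290.1   100.7 ] [-1.7998e+02  2.0000e-02  2.2100e+01] w 43.66 F [ 0.43  0.16 -1.07] std [0.37 0.48 0.37] torque [0.005 0.006 0.019] bead 641 241 268 182 213 254.7 196.9
[[253.77316928 200.7631958 ]
 [253.66356743 192.5298235 ]]
```

Request:
step_arm(plan=[[[0, 0, -0.6, 0, 0.475], [0, 0, -1.6, 0, 0.47], [0, 0, -2.8, 0, 0.467], [0, 0, -4, 0, 0.467], [0, 0, -4.4, 0, 0.467], [0.5, -1.5, -4.4, 0, 0.467], [1.5, -4.6, -4.4, 0, 0.467], [2.9, -8.7, -4.4, 0, 0.467], [4.3, -13, -4.4, 0, 0.467], [5.7, -17.4, -4.4, 0, 0.467], [7.1, -21.8, -4.4, 0, 0.467], [8.6, -26.2, -4.4, 0, 0.467], [10, -30.6, -4.4, 0, 0.467], [11.5, -35, -4.4, 0, 0.467], [13, -39.4, -4.4, 0, 0.467], [14.3, -43.6, -4.4, 0, 0.467], [15.4, -47, -4.4, 0, 0.467], [16.1, -49.2, -4.4, 0, 0.467], [16.4, -50.1, -4.4, 0, 0.467], [16.4, -50.1, -4.4, 0, 0.467]]])

```text
time_s: 37.83
ee_pos: [468.0, 235.8, 144.6]
ee_rot: [180.0, 0.1, 22.2]
force: [-0.2, 0.7, -1.4]
gripper_width: 42.4
gripper_force: 3.9
```

```bash
python3 - <<'E'
from h import *
for i in range(5): b=grab_frame("wrist");s=state()
print(s["time_s"],s["ee_pos"],s["ee_rot"],s["gripper_width"],s["gripper_force"]);cv2.imwrite("pics/r1.png",b)
R=Ro.from_euler("xyz",s["ee_rot"],degrees=True).as_matrix();print(R.T@(np.array([468.8,235.9,55.6])-s["ee_pos"]))
c=cam("wrist",s);Rz=Ro.from_euler("z",22,degrees=True).as_matrix()
print(w2px(c,[Rz@np.array([x,y,60.])+[468.5,236.2,0] for x in(21,-21) for y in(47,-47)]).round(1).tolist())
h=cv2.cvtColor(b,cv2.COLOR_BGR2HSV)
for y in(185,195,200): print(y,h[y,190:320:2,2].tolist(),h[y,190:320:2,1].tolist())
print(h[150:205,250,2].tolist(),h[150:205,250,0].tolist())
E
```

```text
38.075 [468.77041091 234.91659137 144.91700046] [1.79986601e+02 1.41378015e-02 2.20390751e+01] 42.829802138781616 3.859829530119896
[ 0.41847913 -0.92133378 89.31668689]
[[203.3, 170.9], [300.4, 171.0], [205.0, 212.4], [298.7, 212.4]]
185 [231, 231, 229, 229, 231, 228, 228, 248, 254, 253, 194, 162, 167, 158, 168, 171, 169, 172, 169, 168, 170, 170, 168, 169, 244, 252, 252, 252, 252, 252, 252, 252, 252, 252, 252, 252, 252, 252, 252, 252, 252, 252, 252, 252, 252, 252, 252, 252, 252, 191, 189, 193, 249, 254, 252, 155, 157, 157, 155, 153, 158, 171, 237, 237, 234] [144, 146, 146, 145, 142, 145, 142, 32, 4, 9, 42, 38, 40, 42, 41, 40, 42, 40, 38, 42, 39, 42, 41, 41, 25, 15, 15, 15, 15, 16, 17, 16, 16, 15, 16, 16, 15, 16, 14, 16, 17, 15, 16, 16, 16, 14, 15, 16, 16, 45, 43, 44, 18, 4, 12, 125, 141, 141, 141, 142, 144, 145, 141, 143, 142]
195 [226, 226, 227, 225, 226, 225, 228, 239, 254, 254, 211, 165, 155, 145, 146, 146, 147, 145, 144, 146, 199, 242, 202, 177, 184, 188, 189, 188, 186, 190, 190, 185, 187, 188, 189, 187, 187, 186, 193, 177, 153, 149, 196, 216, 132, 155, 191, 192, 191, 185, 190, 
[... 751 characters left out ...]
39, 21, 12, 18, 43, 43, 43, 43, 45, 45, 43, 43, 44, 42, 43, 41, 42, 42, 42, 43, 40, 42, 43, 41, 43, 43, 41, 23, 21, 20, 42, 43, 42, 42, 43, 41, 43, 54, 139, 140, 145, 138, 141, 147, 142, 145, 143, 144]
[213, 211, 213, 212, 214, 215, 216, 218, 220, 218, 219, 219, 218, 212, 183, 180, 178, 182, 115, 153, 176, 208, 253, 255, 255, 254, 251, 180, 168, 168, 170, 250, 252, 252, 252, 252, 252, 252, 252, 252, 252, 252, 252, 252, 236, 190, 175, 178, 180, 180, 182, 181, 182, 180, 182] [14, 14, 14, 14, 14, 13, 14, 13, 13, 14, 14, 14, 13, 19, 22, 23, 22, 23, 118, 115, 20, 23, 30, 40, 40, 30, 26, 22, 23, 24, 26, 27, 26, 26, 26, 26, 28, 26, 26, 26, 26, 26, 26, 26, 25, 21, 23, 22, 22, 24, 23, 25, 23, 24, 22]
```

Request:
step_arm(plan=[[[0.04, -0.09, 0.5, 0, 0.467], [0.04, -0.09, 1.3, 0, 0.467], [0.04, -0.09, 2.1, 0, 0.467], [0.04, -0.09, 2.8, 0, 0.467], [0.04, -0.09, 3.2, 0, 0.467], [0.04, -0.09, 3.7, 0, 0.467], [0.04, -0.09, 4.2, 0, 0.467], [0.04, -0.09, 4.5, 0, 0.467], [0.04, -0.09, 4.5, 0, 0.467]]])

```text
time_s: 39.2
ee_pos: [468.7, 236.6, 99.7]
ee_rot: [180.0, 0.0, 22.1]
force: [-0.1, 0.4, -1.5]
gripper_width: 42.6
gripper_force: 3.9
```

Request:
step_arm(plan=[[[0, 0, 0.5, 0, 0.467], [0, 0, 1.1, 0, 0.467], [0, 0, 1.8, 0, 0.467], [0, 0, 2.5, 0, 0.467], [0, 0, 3.2, 0, 0.467], [0, 0, 3.7, 0, 0.467], [0, 0, 4.1, 0, 0.467], [0, 0, 4.25, 0, 0.467], [0, 0, 4.3, 0, 0.467], [0, 0, 4.3, 0, 0.467]]])

```text
time_s: 40.45
ee_pos: [468.9, 236.7, 57.1]
ee_rot: [180.0, -0.0, 22.1]
force: [0.4, -0.5, -0.5]
gripper_width: 42.8
gripper_force: 3.9
```

Request:
step_arm(plan=[[[0, 0, 0.05, 0, 0.467], [0, 0, 0.1, 0, 0.467], [0, 0, 0.14, 0, 0.467], [0, 0, 0.14, 0, 0.467]]])

```text
time_s: 40.95
ee_pos: [468.8, 236.7, 55.5]
ee_rot: [180.0, -0.0, 22.1]
force: [-0.4, -0.4, -0.8]
gripper_width: 42.6
gripper_force: 3.9
```

Request:
step_arm(plan=[[[0, 0, 0, 0, 0.48], [0, 0, 0, 0, 0.49], [0, 0, 0, 0, 0.5], [0, 0, 0, 0, 0.52], [0, 0, 0, 0, 0.56], [0, 0, 0, 0, 0.62], [0, 0, 0, 0, 0.7], [0, 0, 0, 0, 0.7], [0, 0, -0.4, 0, 0.7], [0, 0, -1.2, 0, 0.7], [0, 0, -2.4, 0, 0.7], [0, 0, -4, 0, 0.75], [0, 0, -6, 0, 0.8], [0, 0, -9, 0, 0.9], [0, 0, -13, 0, 1], [0, 0, -17, 0, 1], [0, 0, -18.5, 0, 1], [0, 0, -18.5, 0, 1], [0, 0, -18.5, 0, 1]]])

```text
time_s: 43.32
ee_pos: [467.9, 236.3, 238.8]
ee_rot: [180.0, 0.2, 22.1]
force: [-0.1, -0.7, -0.8]
gripper_width: 91.0
gripper_force: 0.0
```

```bash
python3 - <<'E'
from h import *
s=state();b=grab_frame("wrist");t=grab_frame("top");sc=grab_frame("scene")
print(s["time_s"],s["ee_pos"],s["gripper_width"])
a=np.hstack([cv2.resize(b[110:230,150:350],(400,240)),cv2.resize(t[130:215,290:370],(256,240),interpolation=2)])
d=np.hstack([cv2.resize(sc[140:210,300:400],(400,280),interpolation=2),cv2.resize(sc[210:295,130:200],(256,280),interpolation=2)])
cv2.imwrite("pics/fin.png",np.vstack([a,d]))
E
```

```text
43.325 [467.86788725 236.2904815  238.84413456] 90.97035655030423
```

View pics/fin.png

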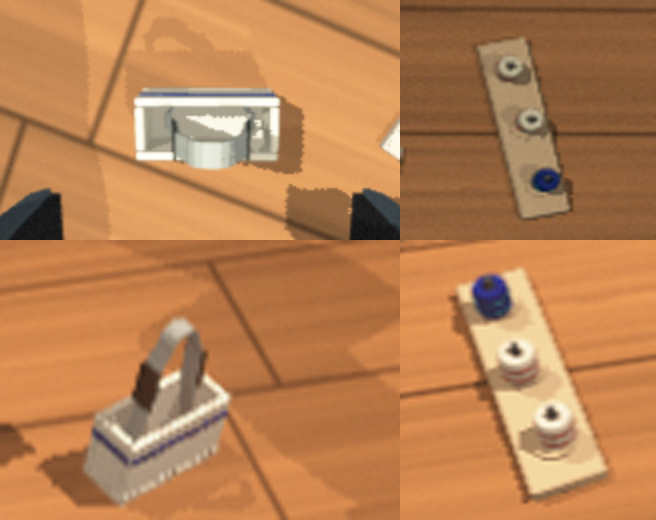

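The composite shows the tongs upright in the caddy and near its middle: the bow is at (210,145) in the wrist panel. The blue bead sits on the formerly empty pin, at (545,180) in the top panel and (490,297) in the scene panel, level with its neighbours. The hand is clear of everything.

```bash
python3 -c "
from workcell import *
print(job_done())"
```

```text
the job is handed in; nothing more can be done
None
```

The job is handed in (no verdict was returned): the blue bead was lowered in the tongs onto its boss on the empty pin and let go there, the tongs stand upright in the caddy, and the arm is clear, at about 43 s of the 72 s allowed.

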